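Shut the sample case and secure it with a snap hook

TASK

Close the lid of the open metal sample case fully, so that the staple comes up through the slot in the lid's tab. Then take the larger of the two snap hooks from the wooden block, press its sprung gate down onto the staple until the staple is inside the hook and the gate has snapped shut behind it, and let go, leaving the hook clipped on the staple. Leave the smaller hook, the tape roll and the bottle where they stand.

Things in the scene. Friction and masses are not known exactly. Their poses are not given: they have to be found in the camera images.
- case: Aluminium sample case with steel corners, fixed to the table, 170 mm deep (x), 220 mm wide (y), 80 mm high, 100 mm with the lid shut. Origin: centre of its underside, z up. Its front, with the staple, is at its own -x (towards the robot, turned up to 0.3 rad), the hinge at +x. Cups, a tin and a counter are packed inside, below the rim.
- lid (a joint): Angle of the case's lid in rad: 0 shut, grows as its front edge rises; starts at 0.85 to 1.3, stop at 1.4. Friction hinge: the lid stays where left; 1 to 3 N at its free edge close it. Lid 170 mm from hinge to free edge, 224 mm wide, 20 mm thick, outer face flat but for 1.5 mm ribs. Its slotted tab (44 mm wide) reaches 56 mm beyond the free edge.
- lid_hinge (a point): Point on the lid's hinge line, in the middle of the case's rear edge: in the case's frame 85 mm behind the origin (+x) and 80 mm up. The hinge line is the case's y.
- lid_edge (a point): Middle of the lid's free (front) edge on its outer face: with the lid shut 170 mm in front of the hinge and 20 mm above it; turns with the lid.
- staple_crown (a point): Centre of the crown of the steel staple, an upside-down U of 7 mm round bar on the case's front (case frame: x -111, y 0, z 117 mm). The crown runs along the case's x, with 21 mm free between the legs, so the hook goes on with its length along the case's y. With the lid shut the tab surrounds the legs, its top face 38 mm below this point.
- hook: The larger snap hook (steel, dark gate): flat loop 123 mm long (x), 10 mm thick (y), 62 mm high (z), 0.18 to 0.29 kg, upright in an outer slot of the block, gate down. Origin: centre of its underside. Flat-sided spine on top (z 48 to 62 mm, 90 mm long; grasp across its 10 mm). Opening z 10 to 48 mm. Below, the gate runs from its pivot at x -22 to its tip at x +14 mm, where it meets the fixed nose.
- hook_gate (a joint): Angle of the large hook's gate in rad: 0 shut against the nose, grows as its tip swings inward (up into the loop), stop at 1.0; a spring shuts it. A bar pressed up at the gate's tip needs 2 to 8 N; it is in, and the gate springs back, once the crown's centre is 31 to 35 mm above the hook's underside.
- hook_mouth (a point): Point of the large hook's gate near its tip, at x +9 mm, z 6.5 mm in the hook's frame, where a bar has to press to get in; 6 mm off to the pivot side still works, 4 mm to the nose side.
- hook_grip (a point): Middle of the large hook's spine above the mouth, at x +6 mm, z 55 mm in the hook's frame: the place to grasp from above. Keep the fingertips above z 44 mm of the hook, or they meet the staple.
- hook_eye (a point): Centre of the large hook's opening, at z 29 mm in its frame.
- small_hook: The smaller snap hook, the same shape 85 mm long, 42 mm high, 10 mm thick; too small for the job. Stands in the other outer slot. Origin: centre of its underside.
- block: Light wooden block 160 mm (x) by 112 mm (y) by 34 mm high, fixed, with three slots along x, 13 mm wide, 24 mm deep, at y -35, 0 and +35 mm (floor 10 mm up). The hooks stand in the outer two, which one where varies; the middle is empty. The large hook stands out 38 mm. Origin: centre of its underside.
- tape: Roll of white tape lying flat, 84 mm across, 50 mm high, loose. Origin: centre of its underside.
- bottle: Upright plastic bottle with a green cap, 62 mm across, 175 mm high, loose, right of the case. Origin: centre of its underside.

How it is judged (in metres and radians):
On the way, in this order (a step that is already met when the one before it is completed fails the run):
1. the lid is shut (value of joint lid below 0.03 rad), for 0.2 s.
2. the staple pushes the large hook's gate inward (value of joint lid below 0.03 rad and value of joint hook_gate above 0.25 rad and distance between staple_crown and hook_mouth below 0.04 m).
3. the staple's crown is inside the hook's loop, across it, and the gate has snapped shut (value of joint lid below 0.03 rad and value of joint hook_gate below 0.08 rad and angle between the y axis of hook and the x axis of case, either way round below 0.7 rad and x of staple_crown in the frame of hook between -0.05 and 0.05 m and y of staple_crown in the frame of hook between -0.012 and 0.012 m and z of staple_crown in the frame of hook between 0.012 and 0.048 m), for 0.05 s.
At the end, for the whole second after the job is handed in: The lid is shut (within 0.03 rad), the large hook is clipped on the staple (centre of its opening within 80 mm of the staple's crown) with its gate shut (within 0.08 rad), let go and at rest (value of joint lid below 0.03 rad and value of joint hook_gate below 0.08 rad and distance between staple_crown and hook_eye below 0.08 m and linear speed of hook below 0.03 m/s); the robot touches nothing.
It fails at once if the smaller hook was moved (over 30 mm) (distance of small_hook from where it was at the start of the episode above 0.03 m).
It fails at once if the tape roll was moved (over 30 mm) (distance of tape from where it was at the start of the episode above 0.03 m).
It fails at once if the bottle was moved (over 30 mm) (distance of bottle from where it was at the start of the episode above 0.03 m).
It also fails if it takes over 64 s, if anything falls off the work surface, if the arm or the gripper's body presses on something with over 40 N, if the wrist force passes 120 N, or if a joint passes its speed limit or range.

ROBOT

A 6-joint arm with a two-finger parallel gripper is mounted at the origin on the work surface; the furniture and walls round the work are solid. World frame = base frame: x ahead of the robot, y to its left, z up, the work surface at z = 0. Lengths are in m, angles in degrees, forces in N, time in s.
With the tool pointing down it reaches from about 0.3 to 0.775 m from the base axis. Payload 14.6 kg.
Tool frame: the origin (TCP) lies between the finger pads; the fingertips stand 19 mm ahead of it and the grasp point (between the pads) is the TCP; z points along the fingers, y is the line along which they close (so a half turn about z gives the same grasp; the last joint's range is limited). The gripper opens to 85 mm and grips with 20 to 120 N. Pads are 22 mm wide; open, the fingers measure 114 mm over their backs; the gripper's body (76 mm by 85 mm) begins 54 mm behind the grasp point. The pads swing forward as they close: fully open they stand 13 mm farther back than shut.
Start: joints at [-70.967, 17.183, 87.147, -0, 75.671, -3.816], TCP at [0.214, -0.507, 0.25] pointing down, gripper open.
Joint ranges: [-173.82, 173.82], [-45.26, 126.66], [13.44, 144.39], [-59.66, 239.66], [0, 175.72], [-146.38, 146.38]. Speed limits (degrees/s): [127.2, 127.2, 147.25, 180, 180, 180].

INTERFACE

Orientations are given as a 3x3 rotation matrix whose columns are the frame's x, y, z axes.
In Python, from workcell import manip, claw, planner, readout, vision gives the robot as it stands. Calls block until the motion is done:
- manip.movep(position, orientation): joint-space move of the TCP to a pose.
- manip.servo_line(position, velocity=0.15, orientation=None): straight line of the TCP; orientation=None keeps the orientation; velocity is the mean speed in m/s.
- manip.movej(angles): joint-space move.
- claw.grip(opening, f_grip=None): finger opening in m; f_grip is the grip in N (None keeps the last); returns when the fingers have stopped.
- manip.dwell(seconds).
- planner.ik(position, orientation): joint angles nearest the present ones, or None.
- readout.sense(): the state.
- vision.get_image(name): name is "scene" or "side" or "wrist"; returns the picture (384x512x3 uint8, red, green, blue); there is no depth.
- vision.camera_model(name): a dict with "intrinsics" (3x3 intrinsics, pixels), "position" and "attitude" of the camera in the world. Camera axes: x right, y down, z forward; pixel columns grow to the right and rows downward; lengths in m; the calibration is good to about 2 mm. A picture is of the moment at which its call begins: read the wrist's pose just before it. camera_model takes no time and is no camera call; for the wrist camera it gives the pose at the moment of the call.
A pose or a line that the arm cannot do raises manip.PlanningError and nothing moves.
- manip.sign_off(): hands the job in; it is judged then, once.
The state is a dict: "time_s": time; "q": joint angles; "qvel": joint speeds; "effort": joint torques, N m; "position": TCP position; "orientation": TCP orientation; "ft_force": force on the tool from outside, world axes, zero at the start; "moment": the same for the moment, N m; "grip_width": finger opening in m; "grip_force": force on a finger pad.
Only numpy, scipy, OpenCV 4.12 (cv2) and the standard library are available. Lean on these libraries where they do the work, as an engineer would, in place of code of your own. Each camera call takes 0.05 s, during which the arm holds its last target. There are 200 camera calls.

## Working session

There is one attempt and no reset: what is moved stays moved. The work goes in short steps, each a Python script; the robot and the scene stay as the last script left them, time stands still between calls to the robot, and variables do not carry over. Pictures are saved under pics/ and viewed, at most 10 in all, crops included, and the job is handed in when it is done.

```bash
mkdir -p pics; ls
python3 - <<'E'
from workcell import manip,claw,planner,readout,vision
import cv2,numpy as np
for n in("scene","side"):
    im=vision.get_image(n); cv2.imwrite(f"pics/{n}0.png",im[:,:,::-1])
    m=vision.camera_model(n); print(n,{k:np.round(v,4).tolist() for k,v in m.items()})
s=readout.sense(); print(s["time_s"],s["ft_force"],s["grip_width"],np.round(s["orientation"],3))
E
```

```text
pics
scene {'intrinsics': [[402.2068, 0.0, 257.0896], [0.0, 402.2068, 188.3641], [0.0, 0.0, 1.0]], 'position': [0.1137, 0.8943, 1.0538], 'attitude': [[-0.903, -0.3129, 0.2944], [-0.4292, 0.6263, -0.6509], [0.0193, -0.7141, -0.6998]]}
side {'intrinsics': [[487.1985, 0.0, 253.2749], [0.0, 487.1985, 193.4546], [0.0, 0.0, 1.0]], 'position': [1.3942, 0.2399, 1.5702], 'attitude': [[-0.3014, 0.8156, -0.494], [0.9534, 0.2653, -0.1436], [0.0139, -0.5143, -0.8575]]}
0.1 [ 0.23358161 -0.17444861  1.58760753] 0.08546557664924925 [[ 0.922  0.388 -0.   ]
 [ 0.388 -0.922  0.001]
 [ 0.    -0.001 -1.   ]]
```

View pics/scene0.png

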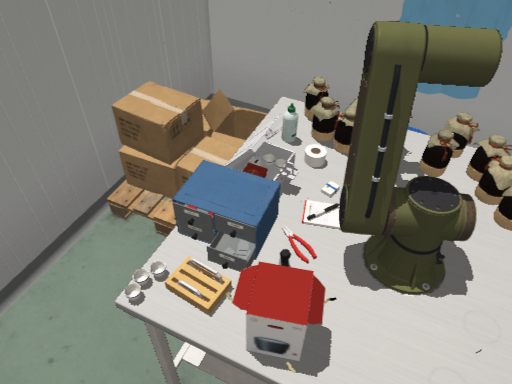

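View pics/side0.png

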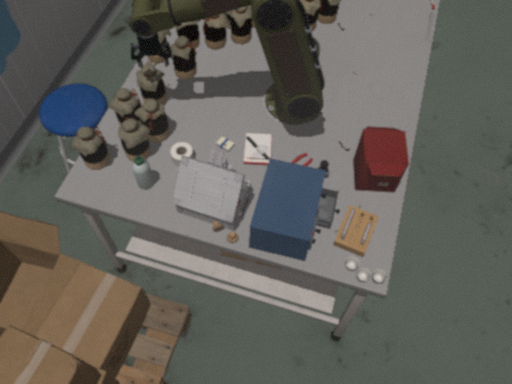

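Scene view: open case near (265,165), tape (315,155), bottle (290,122), and a block-like orange thing at (198,283). In the side view these are at (212,190), (181,151), (142,173) and (357,230). I'll triangulate them and look closer.

```bash
cat > h.py <<'E'
from workcell import manip,claw,planner,readout,vision
import cv2,numpy as np
def ray(m,uv):
    d=np.linalg.inv(m["intrinsics"])@[uv[0],uv[1],1.]; d=np.array(m["attitude"])@d
    return np.array(m["position"]),d/np.linalg.norm(d)
def onz(m,uv,z):
    p,d=ray(m,uv); return p+d*(z-p[2])/d[2]
def tri(*mu):
    A=np.zeros((3,3));b=np.zeros(3);R=[ray(*x) for x in mu]
    for p,d in R:
        P=np.eye(3)-np.outer(d,d);A+=P;b+=P@p
    x=np.linalg.solve(A,b)
    return x,max(np.linalg.norm(np.cross(x-p,d)) for p,d in R)
def proj(m,X):
    c=np.array(m["intrinsics"])@(np.array(m["attitude"]).T@(np.array(X)-m["position"])); return c[:2]/c[2]
def save(n,im): cv2.imwrite(f"pics/{n}.png",im[:,:,::-1])
E
python3 - <<'E'
from h import *
a=vision.camera_model("scene");b=vision.camera_model("side")
for n,u,v in [("block",(198,283),(357,230)),("tape",(315,152),(181,150)),("cap",(291,108),(139,162))]:
    print(n,tri((a,u),(b,v)))
A=cv2.imread("pics/scene0.png")[130:230,200:340];B=cv2.imread("pics/side0.png")[125:235,160:270]
C=cv2.imread("pics/scene0.png")[240:320,150:250];D=cv2.imread("pics/side0.png")[195:260,325:390]
f=lambda x:cv2.resize(x,(400,300),interpolation=cv2.INTER_CUBIC)
cv2.imwrite("pics/crops.png",np.vstack([np.hstack([f(A),f(B)]),np.hstack([f(C),f(D)])]))
E
```

```text
block (array([0.5325485 , 0.37542733, 0.02417424]), np.float64(0.0020815929470287256))
tape (array([ 0.41942564, -0.3355906 ,  0.04613941]), np.float64(0.0032978635688212755))
cap (array([ 0.57256706, -0.42422459,  0.14788694]), np.float64(0.004055726065007938))
```

View pics/crops.png

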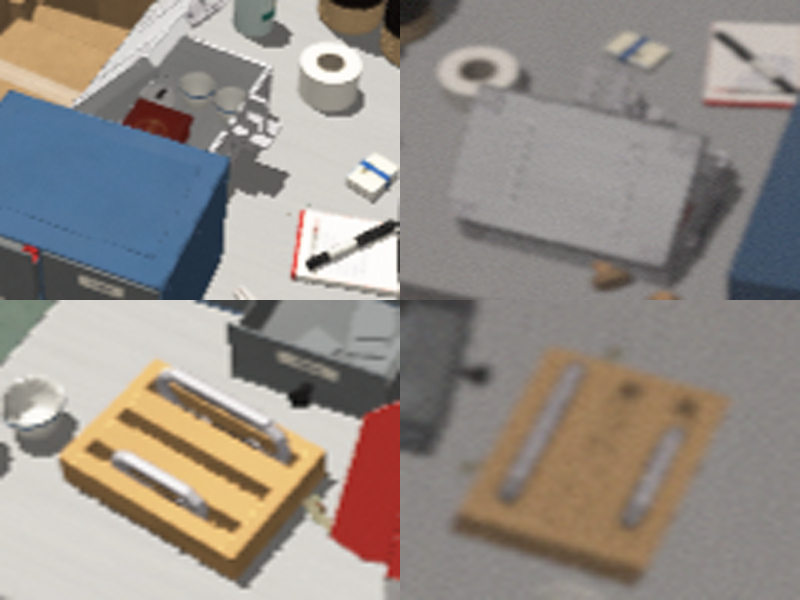

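Crops: the case is open with the lid leaning back and its front towards the robot. The large hook is in the block's slot nearest the toolbox, and the small one is in the far slot. Tape and bottle are on the robot-right side of the case. Next, wrist views from above.

Run:
```python
from h import *
s=readout.sense();w=vision.camera_model("wrist")
R=np.array(s["orientation"]);print("cam in tool",R.T@(np.array(w["position"])-s["position"]),np.round(R.T@w["attitude"],3).tolist(),w["intrinsics"][0][0])
a=vision.camera_model("scene");b=vision.camera_model("side")
# toolbox top corners & red box (scene/side)
print("box far-right-top",tri((a,(278,186)),(b,(268,161))))
print("box top", [onz(b,p,.15).round(3).tolist() for p in [(268,161),(325,172),(303,257),(251,247)]])
print("case tab",onz(b,(218,156),.08))
for p in [(0.40,-0.17,0.42),(0.40,-0.10,.42),(0.5,.3,.4),(.5,.38,.4)]:
    D=np.array([[1,0,0],[0,-1,0],[0,0,-1.]]); q=planner.ik(np.array(p),D); print(p,None if q is None else np.round(q,1))
```

```text
cam in tool [ 0.08496368  0.00080431 -0.1243163 ] [[-0.001, -0.944, -0.329], [1.0, -0.001, -0.0], [0.0, -0.329, 0.944]] 301.1290478595515
box far-right-top (array([0.43610444, 0.01359555, 0.15285584]), np.float64(0.0024587197295084487))
box top [[0.432, 0.011, 0.15], [0.415, 0.214, 0.15], [0.751, 0.222, 0.15], [0.768, 0.055, 0.15]]
case tab [ 0.42092712 -0.18414519  0.08      ]
(0.4, -0.17, 0.42) [-27.9  -2.2  86.9  -0.   95.3  62.1]
(0.4, -0.1, 0.42) [-19.1  -5.2  89.7  -0.   95.5  70.9]
(0.5, 0.3, 0.4) [ 27.4  18.2  66.4  -0.   95.4 117.4]
(0.5, 0.38, 0.4) [ 33.9  24.8  57.5  -0.   97.7 123.9]
```

```bash
cat >> h.py <<'E'
def down(xd):  # tool z down, tool x along heading angle xd (rad)
    x=np.array([np.cos(xd),np.sin(xd),0]); z=np.array([0,0,-1.]); return np.column_stack([x,np.cross(z,x),z])
import pickle
def shot(n):
    m=vision.camera_model("wrist"); im=vision.get_image("wrist"); save(n,im); pickle.dump(m,open(f"pics/{n}.pkl","wb")); return m,im
def model(n): return pickle.load(open(f"pics/{n}.pkl","rb"))
E
python3 - <<'E'
from h import *
manip.movep(np.array([.42,-.22,.45]),down(np.pi)); shot("c1"); print(readout.sense()["time_s"],readout.sense()["q"])
manip.movep(np.array([.42,-.12,.45]),down(np.pi)); shot("c2")
print(readout.sense()["time_s"],readout.sense()["q"])
A,B=[cv2.imread(f"pics/{n}.png") for n in("c1","c2")]
cv2.imwrite("pics/c12.png",np.vstack([A[:300],B[:300]]))
E
```

```text
1.9417 [-3.21199307e+01  3.33090169e+00  7.75283793e+01 -1.72979504e-03
  9.91805392e+01 -1.22032431e+02]
2.475 [-2.07924511e+01 -1.74039230e+00  8.26301346e+01 -1.05522714e-02
  9.91210368e+01 -1.10773118e+02]
```

View pics/c12.png

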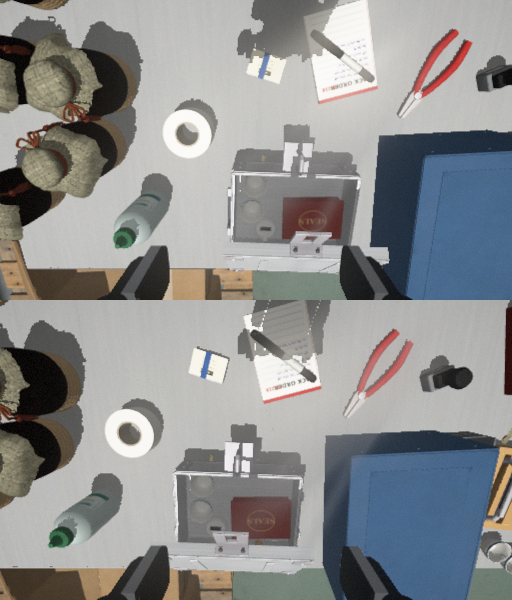

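c1/c2 show the staple bracket at about (298,150) and (240,157), the lid tab at (310,242) and (232,242), and the case interior between. I'll enlarge these regions.

Run:
```python
from h import *
A,B=[cv2.imread(f"pics/{n}.png") for n in("c1","c2")]
f=lambda x:cv2.resize(x,(400,320),interpolation=cv2.INTER_CUBIC)
cv2.imwrite("pics/z.png",np.vstack([np.hstack([cv2.resize(A[115:165,260:340],(400,250),interpolation=2),cv2.resize(B[120:170,200:280],(400,250),interpolation=2)]),np.hstack([cv2.resize(A[140:275,215:395],(400,300),interpolation=2),cv2.resize(B[145:280,150:330],(400,300),interpolation=2)])]))
```

```text
(no output)
```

View pics/z.png

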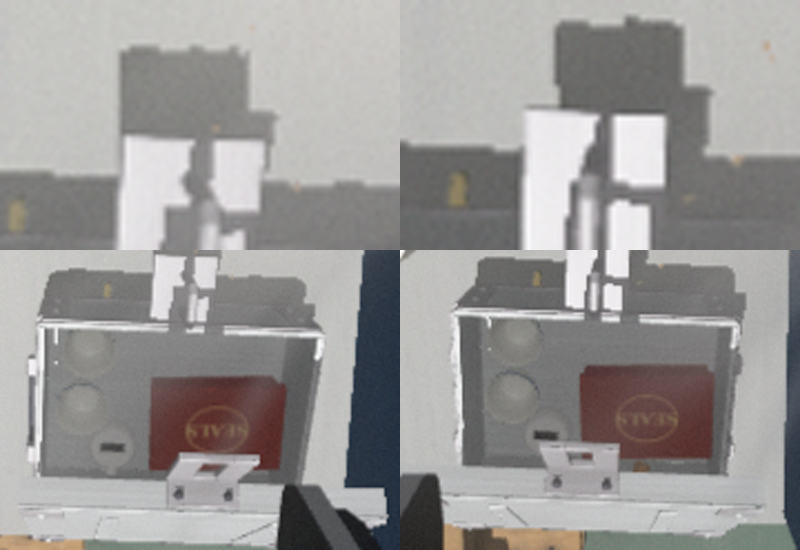

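Run:
```python
from h import *
m1,m2=model("c1"),model("c2")
c1=lambda u,v:(m1,(215+u/2.2222,140+(v-250)/2.2222)); c2=lambda u,v:(m2,(150+(u-400)/2.2222,145+(v-250)/2.2222))
def T(n,a,b): x,e=tri(c1(*a),c2(*b)); print(n,x.round(4),round(e,4)); return x
fl=T("front rim right(-y?)",(42,322),(458,312)); fr=T("front rim other",(320,332),(738,320))
T("crown near",(192,280),(595,273)); T("crown far",(193,325),(594,312))
T("tab tipL",(182,455),(540,443)); T("tab tipR",(258,458),(620,445))
T("tab baseL",(165,507),(549,493)); T("tab baseR",(238,507),(619,493))
T("lid edge L",(20,510),(402,495));
for z in(.08,):
  for m,p in [c1(42,322),c1(320,332),c2(458,312),c2(738,320)]: print(onz(m,p,z).round(4))
```

```text
front rim right(-y?) [ 0.485  -0.2565  0.0721] 0.0007
front rim other [ 0.4947 -0.036   0.0652] 0.0003
crown near [ 0.4442 -0.1468  0.109 ] 0.0016
crown far [ 0.4707 -0.1471  0.1244] 0.0005
tab tipL [ 0.5065 -0.1701  0.2506] 0.0001
tab tipR [ 0.5117 -0.127   0.2437] 0.0004
tab baseL [ 0.5645 -0.1726  0.2083] 0.0007
tab baseR [ 0.5605 -0.1284  0.2147] 0.0007
lid edge L [ 0.5625 -0.2629  0.2141] 0.0009
[ 0.4819 -0.256   0.08  ]
[ 0.4904 -0.0414  0.08  ]
[ 0.4834 -0.2544  0.08  ]
[ 0.4898 -0.0385  0.08  ]
```

Measurements check out:
- The front rim is at z≈0.07–0.08 and 216 mm wide.
- The crown is about (0.457,-0.147,0.117), against (0.461,-0.147) from the rim. 
- Yaw is about -2° and the lid angle about 0.87.

Next I close the lid by pushing along its arc.

```bash
cat >> h.py <<'E'
PHI=-0.035; CX=np.array([np.cos(PHI),np.sin(PHI),0]);CY=np.array([-np.sin(PHI),np.cos(PHI),0])
ORG=np.array([.5715,-.151,0]); HINGE=ORG+.085*CX+[0,0,.08]
E
python3 - <<'E'
from h import *
R=down(np.pi+PHI)
def P(th,d=.15,yo=.055):
    c,s=np.cos(th),np.sin(th); r,z=d*c-.02*s,d*s+.02*c
    return HINGE-CX*(r-.011)+CY*yo+[0,0,z+.019]
a=P(1.05); manip.movep(a+[0,0,.1],R); claw.grip(0.0,40)
f0=readout.sense()["ft_force"]
manip.servo_line(a,.12)
for th in np.linspace(.95,.04,14):
    manip.servo_line(P(th),.12); s=readout.sense(); print(round(th,2),np.round(s["ft_force"]-f0,1),round(s["position"][2]-P(th)[2],4))
for k in range(14):
    manip.servo_line(P(.04)-[0,0,.0015*(k+1)],.03); s=readout.sense(); f=(s["ft_force"]-f0)[2]; print(k,round(f,1))
    if f>15: break
manip.dwell(.3); print(readout.sense()["time_s"],s["position"])
b=s["position"]; manip.servo_line(b+[0,0,.12],.2)
E
```

```text
0.95 [ 0.  -0.5  0.8] 0.0008
0.88 [-0.7 -0.3  0.6] 0.0003
0.81 [-0.6 -0.4  1.3] 0.0002
0.74 [-0.5  0.3  1.1] 0.0001
0.67 [-0.8  0.2  1.1] 0.0001
0.6 [-0.4  0.1  0.7] 0.0001
0.53 [-0.6  0.1  0.7] 0.0001
0.46 [0.2 0.3 0.4] 0.0001
0.39 [-1.4 -0.7 -0.5] 0.0001
0.32 [-1.4 -0.3  0. ] 0.0
0.25 [-1.1 -0.4  0.4] 0.0
0.18 [-0.3 -0.4  0.4] 0.0
0.11 [-0.4  0.2  0.9] 0.0001
0.04 [-1.4  0.3  0.6] 0.0
0 0.5
1 0.3
2 0.5
3 2.0
4 19.9
10.1917 [ 0.52057078 -0.09422376  0.11894067]
```

Run:
```python
from h import *
R=down(np.pi)
for n,p in [("s1",(.52,-.11,.25)),("s2",(.52,-.19,.25))]:
    manip.movep(np.array(p),R); shot(n)
manip.servo_line([.50,-.15,.36],.3)
for n,p in [("b1",(.50,.30,.36)),("b2",(.50,.38,.36))]:
    manip.movep(np.array(p),R); shot(n)
print(readout.sense()["time_s"])
A,B,C,D=[cv2.imread(f"pics/{n}.png") for n in("s1","s2","b1","b2")]
m=[model(n) for n in("s1","s2")]; c=[proj(x,[.459,-.147,.117]) for x in m]; print(c)
z=lambda I,u:cv2.resize(I[max(0,int(u[1])-37):int(u[1])+38,int(u[0])-50:int(u[0])+50],(400,300),interpolation=2)
f=lambda I:cv2.resize(I,(400,300),interpolation=cv2.INTER_AREA)
cv2.imwrite("pics/sb.png",np.vstack([np.hstack([z(A,c[0]),z(B,c[1])]),np.hstack([f(C),f(D)])]))
```

```text
14.425
[array([210.63535641, 111.41077955]), array([306.94635583, 111.33604781])]
```

View pics/sb.png

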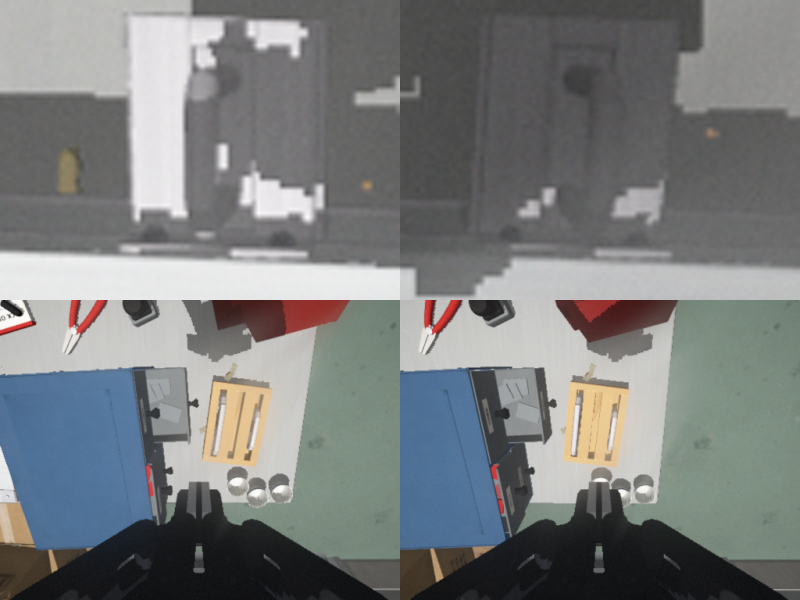

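Top row: the shut lid's tab with the staple through its slot. The crown is at about (210.7,110) in s1 and (307.2,110) in s2, as predicted. Bottom row: block with the large hook in the slot next to the drawer, at composite (220,422) and (576,422). I'll zoom into the block.

Run:
```python
from h import *
s1,s2,b1,b2=[model(n) for n in("s1","s2","b1","b2")]
print("tabfront",onz(s1,(210,74+15/4),.079),onz(s2,(307,74+18/4),.079),"crownfront",onz(s1,(210.7,74+68/4),.1165),"crown",tri((s1,(210.7,110)),(s2,(307.2,110))))
k=1.28
print("knob",tri((b1,(195*k,104*k)),(b2,(551*k-512,103*k))),"drawer cnr",tri((b1,(189*k,68*k)),(b2,(545*k-512,68*k))), "red",tri((b1,(244*k,41*k)),(b2,(594*k-512,41*k))))
C,D=[cv2.imread(f"pics/{n}.png") for n in("b1","b2")]
cv2.imwrite("pics/bz.png",np.hstack([cv2.resize(C[90:220,255:355],(400,520),interpolation=2),cv2.resize(D[90:220,205:305],(400,520),interpolation=2)]))
```

```text
tabfront [ 0.43216529 -0.15146978  0.079     ] [ 0.43288877 -0.14205889  0.079     ] crownfront [ 0.44285634 -0.1462172   0.1165    ] crown (array([ 0.45788012, -0.14687151,  0.11713457]), np.float64(3.0113470962462227e-05))
knob (array([0.48502517, 0.29160309, 0.05009008]), np.float64(0.0011770906863946796)) drawer cnr (array([0.42327544, 0.28066949, 0.02930076]), np.float64(0.00024322269264195805)) red (array([0.38138609, 0.37174714, 0.07026553]), np.float64(0.00028811047538534654))
```

View pics/bz.png

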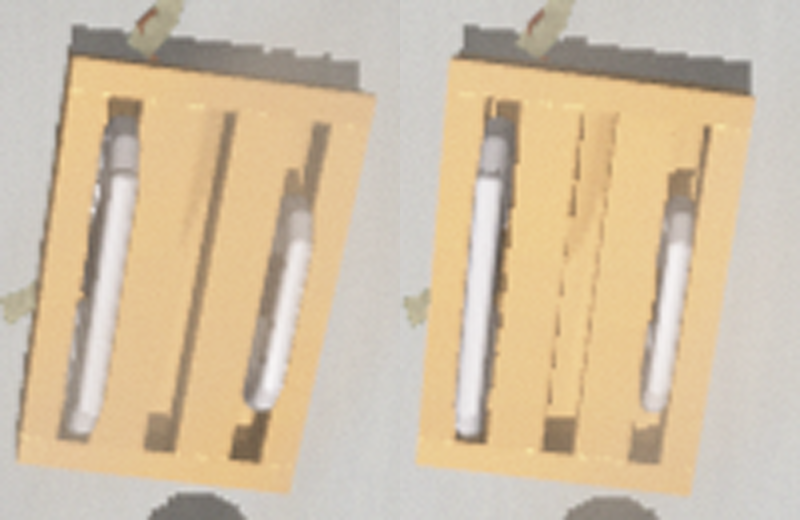

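The zoom shows the large hook's spine in the left slot: b1 crop (122,172) to (83,430), b2 crop (489,176) to (469,435), with its near end sloping up to row 118.

Run:
```python
from h import *
b1,b2=[model(n) for n in("b1","b2")]
f=lambda u,v:(b1,(255+u/4,90+v/4)); g=lambda u,v:(b2,(205+(u-400)/4,90+v/4))
def T(n,a,b): x,e=tri(f(*a),g(*b)); print(n,x.round(4),round(e,4)); return x
T("spine near",(122,172),(489,176));T("spine mid",(110,275),(482,280));T("spine far",(83,428),(469,432));T("tip near",(122,118),(497,118))
for z in(.072,.05): print(z,[onz(*p,z).round(4).tolist() for p in (f(122,172),g(489,176),f(83,428),g(469,432),f(122,118),g(497,118))])
cs=[T(n,a,b) for n,a,b in [("b00",(72,56),(450,58)),("b01",(375,95),(754,97)),("b10",(18,460),(418,465)),("b11",(290,490),(691,493))]]
cs=[(onz(*f(*a),.034)+onz(*g(*b),.034))/2 for a,b in [((72,56),(450,58)),((375,95),(754,97)),((18,460),(418,465)),((290,490),(691,493))]]
cs=np.array(cs);print("block c",cs.mean(0),np.linalg.norm(cs[0]-cs[2]),np.linalg.norm(cs[0]-cs[1]))
d=(cs[2]+cs[3]-cs[0]-cs[1]);print("block yaw deg",np.degrees(np.arctan2(d[1],d[0])))
```

```text
spine near [0.4842 0.3417 0.065 ] 0.0004
spine mid [0.5204 0.3383 0.0675] 0.0006
spine far [0.582  0.3307 0.0584] 0.0004
tip near [0.4675 0.3432 0.0437] 0.0003
0.072 [[0.4827, 0.3409, 0.072], [0.4834, 0.3423, 0.072], [0.5762, 0.3296, 0.072], [0.5771, 0.3322, 0.072], [0.4645, 0.3404, 0.072], [0.4639, 0.3456, 0.072]]
0.05 [[0.4862, 0.3432, 0.05], [0.487, 0.3403, 0.05], [0.5847, 0.3313, 0.05], [0.5857, 0.3297, 0.05], [0.4671, 0.3426, 0.05], [0.4665, 0.3438, 0.05]]
b00 [0.4471 0.3256 0.0307] 0.0001
b01 [0.4609 0.4365 0.0333] 0.0
b10 [0.606  0.3065 0.0327] 0.0007
b11 [0.6182 0.4174 0.0343] 0.0002
block c [0.53289076 0.37153535 0.034     ] 0.15971940943820181 0.11152572318798633
block yaw deg -6.874830122987265
```

Block: 159.7 × 111.5 mm and yaw -6.9°, which matches the text. Hook centre is about (0.528,0.337) with the spine top at about 0.07. I'll grasp, lift and look at which way the gate points.

Run:
```python
from h import *
hd=np.radians(-6.9); g=np.array([.528,.3368,.075])
claw.grip(.04,60)
manip.movep(g+[0,0,.14],down(hd)); 
f0=readout.sense()["ft_force"]; manip.servo_line(g+[0,0,.03],.15); manip.servo_line(g,.06)
print(readout.sense()["ft_force"]-f0)
claw.grip(0,60); s=readout.sense(); print(s["grip_width"],s["grip_force"],s["position"])
manip.servo_line(g+[0,0,.06],.08); manip.servo_line(g+[0,0,.16],.2)
manip.movep(np.array([.45,.33,.40]),down(np.radians(30)))
s=readout.sense(); print(s["time_s"],s["grip_width"],s["ft_force"]-f0)
im=vision.get_image("scene"); m=vision.camera_model("scene"); c=proj(m,s["position"]).astype(int); print(c); save("g",im)
cv2.imwrite("pics/gz.png",cv2.resize(im[c[1]-60:c[1]+60,c[0]-80:c[0]+80,::-1],(800,600),interpolation=2))
```

```text
[-0.61977056 -1.06304874  0.37839719]
0.00827390351106446 59.90607261657715 [0.52815367 0.33691674 0.07553473]
21.8 0.008279433086784988 [-0.43694974 -0.74673842 -2.48448276]
[224 192]
```

View pics/gz.png

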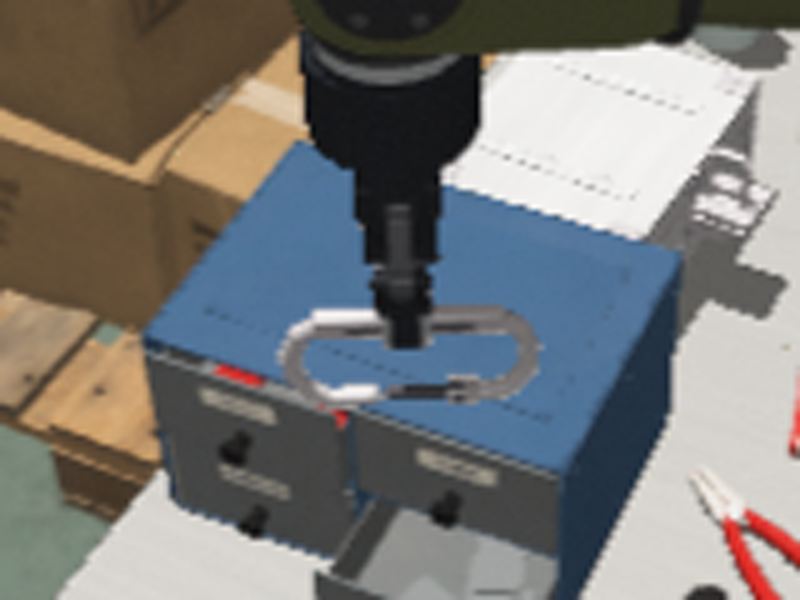

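The hook is held level at its centre. In the crop the dark gate runs from about (384,391) to (450,390), with a knuckle at (448–482,388) and loop ends at columns 281 and 541. I'll project these onto the hook's plane.

Run:
```python
from h import *
m=vision.camera_model("scene"); s=readout.sense(); R=np.array(s["orientation"]);p=np.array(s["position"]); n=R[:,1]
im=cv2.imread("pics/g.png")
for l,u in [("L",(281,350)),("R",(541,350)),("dark0",(384,391)),("dark1",(450,390)),("kn1",(482,388)),("topspine",(360,312)),("bottom",(360,400))]:
    uv=(224-80+u[0]/5-.4,192-60+u[1]/5-.4); o,d=ray(m,uv); X=o+d*(np.dot(p-o,n)/np.dot(d,n)); q=R.T@(X-p); print(l,(q*1000).round(1))
g=im[132:252,144:304]; print(g[77:81,50:100].mean(2).astype(int).tolist())
```

```text
L [59.2  0.  25.6]
R [-62.7   0.   33.7]
dark0 [12.7  0.  57.2]
dark1 [-18.9  -0.   58.7]
kn1 [-34.3   0.   58.3]
topspine [21.1  0.   2.8]
bottom [24.5  0.  62.8]
[[125, 115, 114, 138, 140, 139, 131, 110, 101, 116, 114, 114, 132, 178, 201, 180, 146, 151, 186, 222, 223, 226, 228, 226, 216, 173, 120, 114, 109, 110, 88, 49, 48, 48, 50, 49, 48, 48, 49, 57, 63, 61, 73, 96, 103, 108, 120, 122, 123, 125], [74, 96, 114, 123, 134, 137, 138, 140, 146, 142, 117, 116, 117, 148, 185, 201, 229, 240, 241, 243, 243, 242, 241, 239, 223, 170, 124, 107, 89, 86, 75, 54, 55, 54, 52, 54, 54, 53, 57, 98, 128, 118, 118, 116, 108, 116, 131, 134, 124, 122], [72, 69, 68, 75, 96, 112, 120, 132, 136, 146, 142, 118, 120, 121, 133, 164, 194, 209, 208, 207, 203, 203, 202, 192, 171, 153, 143, 107, 64, 62, 63, 62, 61, 61, 62, 63, 60, 61, 67, 93, 97, 60, 72, 102, 113, 115, 116, 116, 114, 120], [95, 88, 78, 75, 70, 69, 75, 95, 111, 121, 131, 132, 132, 129, 117, 119, 129, 135, 129, 134, 130, 128, 117, 117, 117, 116, 119, 118, 119, 118, 117, 118, 118, 119, 120, 119, 120, 118, 119, 124, 116, 94, 104, 125, 134, 131, 118, 118, 112, 109]]
```

The hook's +x lies along tool +x. Its centre sits at tool x -1.5 mm, so the mouth is at +7.5 mm. I'll carry it over the staple and check before pressing.

```bash
cat >> h.py <<'E'
CR=np.array([.460,-.147,.117]); HD=np.pi/2+PHI; PT=CR-CY*.0065
E
python3 - <<'E'
from h import *
R=down(HD)
manip.movep(np.array([PT[0],PT[1],.32]),R); manip.servo_line([PT[0],PT[1],.205],.15)
s=readout.sense(); print(s["time_s"],s["q"][5],s["position"],s["grip_width"])
m,im=shot("p1"); sd=vision.get_image("side"); sc=vision.get_image("scene"); ms=vision.camera_model("side");mc=vision.camera_model("scene")
save("p_side",sd);save("p_scene",sc)
def crop(I,mm,w,h):
    c=proj(mm,CR+[0,0,.03]).astype(int); print(c); y=max(0,c[1]-h);x=max(0,c[0]-w);return cv2.resize(I[y:y+2*h,x:x+2*w,::-1],(400,300),interpolation=2)
cv2.imwrite("pics/p.png",np.hstack([crop(im,m,80,60),crop(sc,mc,60,45)]))
E
```

```text
24.55 -20.780050015002175 [ 0.46017504 -0.15353867  0.20585983] 0.008196506645804522
[252 205]
[290 156]
```

View pics/p.png

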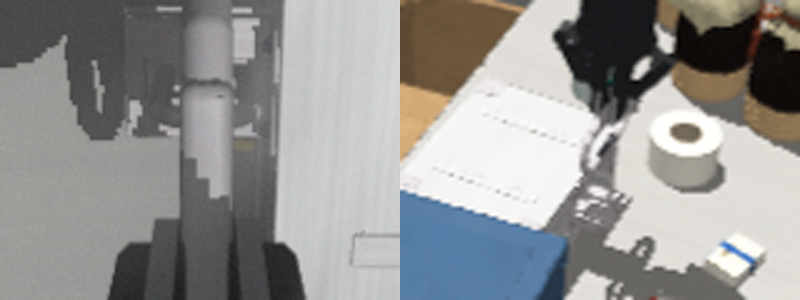

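The hook is centred over the staple: hook column about 208, staple bar spanning about 155–262. Pressing down.

Run:
```python
from h import *
f0=readout.sense()["ft_force"]; manip.servo_line([PT[0],PT[1],.19],.08)
for z in np.append(np.arange(.187,.1465,-.003),[.146,.145]):
    manip.servo_line([PT[0],PT[1],z],.03); s=readout.sense(); print(round(z,4),np.round(s["ft_force"]-f0,1),round(s["position"][2],4))
    if np.linalg.norm(s["ft_force"]-f0)>35: print("stop");break
manip.dwell(.2);print(readout.sense()["time_s"],np.round(readout.sense()["ft_force"]-f0,1))
```

```text
0.187 [-0.4 -0.6  0.8] 0.1871
0.184 [-0.9  0.2  0.4] 0.1839
0.181 [0.2 0.4 3.6] 0.1811
0.178 [-0.2 -1.1  4.4] 0.178
0.175 [0.4 0.2 5.5] 0.1749
0.172 [ 1.1 -0.1  5.1] 0.172
0.169 [ 1.3 -1.3  5.3] 0.1689
0.166 [ 1.5 -4.1  5.6] 0.1659
0.163 [ 2.1 -6.7  3.8] 0.1628
0.16 [ 1.  -8.7  2.5] 0.1596
0.157 [  2.8 -11.5  -1.1] 0.1564
0.154 [-0.1 -0.2  0.5] 0.153
0.151 [ 0.2 -0.2  1.3] 0.1503
0.148 [-0.1  0.3  0.9] 0.1477
0.146 [ 0.2 -0.   0.2] 0.1459
0.145 [ 1.  -0.4  1.1] 0.145
29.2333 [-0.1  0.4  0.1]
```

The force built to about 12 N, then dropped at TCP z 0.154, so the gate snapped. Releasing.

Run:
```python
from h import *
claw.grip(.03); manip.dwell(.3)
p=readout.sense()["position"]; manip.servo_line([p[0],p[1],.22],.08); manip.servo_line([p[0],p[1],.30],.2)
manip.movep(np.array([.40,-.147,.33]),down(np.pi)); manip.dwell(.5)
s=readout.sense(); print(s["time_s"],s["grip_width"])
m,im=shot("f1"); c=proj(m,CR).astype(int); print(c)
sc=vision.get_image("scene");mc=vision.camera_model("scene"); d=proj(mc,CR).astype(int)
y=max(0,c[1]-75);cv2.imwrite("pics/f.png",np.hstack([cv2.resize(im[y:y+150,c[0]-100:c[0]+100,::-1],(400,300),interpolation=2),cv2.resize(sc[d[1]-45:d[1]+45,d[0]-60:d[0]+60,::-1],(400,300),interpolation=2)]))
```

```text
33.475 0.02968989708126726
[254 207]
```

View pics/f.png

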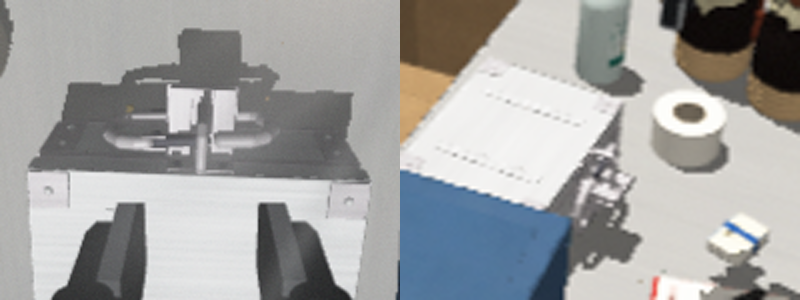

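The hook hangs on the staple, tilted, with the crown through its loop at crop (200,130). The lid is shut, and tape and bottle are unmoved. Handing in.

```bash
python3 -c "
from h import *
print(manip.sign_off())"
```

```text
the job is handed in; nothing more can be done
None
```

The lid is shut and the larger hook is clipped on the staple and let go; the last picture and the force drop during pressing suggest the gate snapped shut. The job is handed in at about 34 s with no verdict returned; tape and bottle stand where they were, and I didn't go near the smaller hook or check it again.

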